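# Lift the deep cutlery basket off its swing stand into the red crate

### The arm

A 6-joint arm with a two-finger parallel gripper is mounted at the origin on the work surface. World frame = base frame: x ahead of the robot, y to its left, z up, the work surface at z = 0. Lengths are in m, angles in rad, forces in N, time in s.
With the tool pointing down it reaches from about 0.25 to 0.725 m from the base axis. Payload 4 kg.
Tool frame: the origin (TCP) lies on the centre line of the jaws, within the pads' length; the fingertips stand ahead of it and the grasp point (between the pads) lies 11 mm behind it (bot.tip_extent is the z of the fingertips in the tool frame, in m); z points along the fingers, y is the direction in which the jaws open and shut (so a half turn about z gives the same grasp; the last joint's range is limited). The gripper opens to 85 mm and grips with 20 to 120 N. Pads are 22 mm wide; open, the fingers measure 114 mm over their backs; the gripper's body (76 mm by 85 mm) begins 54 mm behind the grasp point. The pads swing forward as they close: fully open they stand 13 mm farther back than shut.
Start: joints at [-1.127, 0.241, 0.005, 1.335, 0, 1.571], TCP at [0.215, -0.452, 0.239] pointing down, gripper open.
Joint ranges: [-2.72, 2.72], [-1.05, 1.87], [-1.09, 1.28], [-1.99, 2.15], [-1.42, 1.44], [-3.14, 3.14]. Speed limits (rad/s): [2.79, 2.79, 3.14, 3.14, 3.14, 3.14].

### API

Orientations are given as a unit quaternion [x, y, z, w].
In Python, from workcell import bot gives the robot as it stands.
- The arm moves only by the shell command python3 -m jog 'ROWS'. ROWS is JSON, a list that holds one entry, the list of rows, each a list of 7 numbers: the shift along the world's x, y, z in m, then the turn, a rotation vector about the world's x, y, z in degrees, then the closure in counts, from 0 (fully open) to 255 (shut). In form: [[[tx, ty, tz, ax, ay, az, fingers], ...]]. A call has 1 to 10 rows; each row is the pose to reach, as a shift and turn from the pose commanded when the call began; what a row does not reach only later rows make up. A row lasts 1/12 s, in which the tool goes at most 41.7 mm and 7.16 degrees, less where a joint would pass 70% of its speed; a pose out of reach is approached as far as the arm can. A call with a gripper value outside its range is refused whole. The fingers move at their own pace and stop on an object; the grip force is fixed at half the most. Time passes only in rows, so rows that repeat a pose let the fingers close. It gives the time, the measured TCP pose, the force and the opening at its end, in the units of the state.
- bot.get_obs(): the state, without advancing time (a new reading comes with each control period).
- bot.camera(name): name is "side" or "top" or "wrist"; returns the picture (400x640x3 uint8, blue, green, red); there is no depth.
- bot.camera_model(name): a dict with "K" (3x3 intrinsics, pixels), "T" (4x4, takes a point from camera to world coordinates). Camera axes: x right, y down, z forward; pixel columns grow to the right and rows downward; lengths in m; the calibration is good to about 2 mm. A picture is of the moment at which its call begins: read the wrist's pose just before it. camera_model takes no time and is no camera call; for the wrist camera it gives the pose at the moment of the call.
- bot.job_done(): hands the job in, once; it reports no verdict.
The state is a dict: "clock": time; "joint_pos": joint angles; "joint_vel": joint speeds; "tau": joint torques, N m; "eef_pos": TCP position; "tool_rot": TCP orientation; "ft_force": force on the tool from outside, world axes, zero at the start; "ft_torque": the same for the moment, N m; "grip_width": finger opening in m.
Only numpy, scipy, OpenCV 4.12 (cv2) and the standard library are available. Lean on these libraries where they do the work, as an engineer would, in place of code of your own. Each camera call takes 0.05 s, during which the arm holds its last target. There are 200 camera calls.

### The job

Take the deep square cutlery basket by its handle, lift it straight up out of the notches it hangs in without letting it swing or catch, and set it down gently, upright, on the floor of the red crate. Let go of it there, and leave the shallow oblong basket hanging where it is.

Things in the scene. Friction and masses are not known exactly. Their poses are not given: they have to be found in the camera images.
- deep_grip (a point): Centre of the handle bar of the DEEP white basket (to move; loose, 0.3-0.5 kg): 90 mm square, 100 mm deep. Bar: along its y, 80 long, flat-sided, 14 thick (x), 20 high; centre 35 above the rim, 135 above the underside, 60 above the pivot axis. Two 10 mm pins along +-y, 136 over the ends, lie loose in the stand's notches; the basket swings freely on them and hangs plumb.
- shallow_grip (a point): Centre of the handle bar of the SHALLOW oblong white basket (leave it hanging): 150 mm along x, 90 along y, 50 deep. It hangs on the same pins in the stand's other bay. Same bar, along y, 35 above the rim, 85 above the underside, 45 above the pivot axis; its top is 170 above the table, so carry nothing lower over it.
- stand: Metal drying stand, fixed; origin at the centre of its underside. Base plate 170 mm (x) by 370 (y), 12 thick. Two bays, centred at y = +90 and -90 mm; each has two cheeks, 112 apart, with open 90 degree vee notches on top. Hung pins lie along y, 115 above the table; the vee tips are at 136: a pin that has risen 25 mm is clear. Either basket may hang in either bay.
- crate_floor (a point): Centre of the inner floor of the low red crate, open on top, fixed; the floor is 7 mm above the table. Inside 206 mm along x and 266 along y; walls 7 thick, 78 high above the inner floor. The basket fits best with its handle bar along the crate's y.
Mind the look-alikes: they are no part of the job. Leave any turquoise or yellow look-alike of the part that bears deep_grip alone.

How it is judged:
On the way:
1. the deep basket is lifted clear of the notches, its handle at least 25 mm higher than it hung, upright to within 20 degrees (z of deep_grip in the frame of stand above 0.2 m and angle between deep_grip's own z axis and vertical below 0.35 rad), for 0.1 s.
At the end, for the whole second after the job is handed in: The deep basket stands at rest on the inner floor of the crate, within its walls and upright to within 7 degrees (handle centre at most 142 mm above the crate floor), and the shallow basket still hangs in its notches, its handle within 20 mm of where it was (x of deep_grip in the frame of crate_floor between -0.08 and 0.08 m and y of deep_grip in the frame of crate_floor between -0.11 and 0.11 m and z of deep_grip in the frame of crate_floor below 0.142 m and angle between deep_grip's own z axis and vertical below 0.12 rad and linear speed of deep below 0.03 m/s and distance of shallow_grip from where it was at the start of the episode below 0.02 m); the robot touches nothing.
It fails at once if the deep basket swings or tips by more than 30 degrees (angle between deep_grip's own z axis and vertical above 0.52 rad).
It fails at once if the deep basket catches hard on the stand (more than 40 N) (contact force between deep and stand above 40 N).
It fails at once if the shallow basket is knocked more than 30 mm (distance of shallow_grip from where it was at the start of the episode above 0.03 m).
It fails at once if the deep basket is dropped into the crate (faster than 0.6 m/s within its last 60 mm) (horizontal distance between deep_grip and crate_floor below 0.13 m and z of deep_grip in the frame of crate_floor below 0.195 m and linear speed of deep above 0.6 m/s).
It also fails if it takes over 46 s, if anything falls off the work surface, if the arm or the gripper's body presses on something with over 40 N, if the wrist force passes 120 N, or if a joint passes its speed limit or range.

## Working session

There is one attempt and no reset: what is moved stays moved. The work goes in short steps, Python scripts to look and compute and a shell command to move; the robot and the scene stay as the last step left them, time stands still between calls to the robot, and variables do not carry over. Pictures are saved under pics/ and viewed, about 8 in all and at most 12, crops included, and the job is handed in when it is done.

```bash
mkdir -p pics
python3 - <<'E'
from workcell import bot
import cv2
o=bot.get_obs();print(o['clock'],o['eef_pos'],o['tool_rot'],o['grip_width'],bot.tip_extent)
for n in("top","side"):
    im=bot.camera(n);cv2.imwrite(f"pics/{n}0.png",im);m=bot.camera_model(n);print(n,m['K'].tolist() if hasattr(m['K'],'tolist') else m['K'],m['T'])
E
```

```text
0.0 [ 0.21442843 -0.45100357  0.23839692] [ 9.75480855e-01  2.20081762e-01 -2.37682321e-04 -1.03159190e-03] 0.08542666623440552 0.008
top [[454.86306195664423, 0.0, 321.0348053301441], [0.0, 454.86306195664423, 205.53359054194638], [0.0, 0.0, 1.0]] [[ 0.005309   -0.9979801   0.06330511  0.36232716]
 [-0.99997908 -0.00553225 -0.00335184 -0.04324082]
 [ 0.00369529 -0.06328599 -0.99798859  1.20732784]
 [ 0.          0.          0.          1.        ]]
side [[361.4616393436462, 0.0, 320.9206615783441], [0.0, 361.4616393436462, 196.98530948970048], [0.0, 0.0, 1.0]] [[-0.84907443 -0.36309141  0.38371506  0.11944808]
 [-0.52825784  0.57802026 -0.6219616   0.49224542]
 [ 0.00403384 -0.73079218 -0.6825881   0.68605565]
 [ 0.          0.          0.          1.        ]]
```

View pics/top0.png

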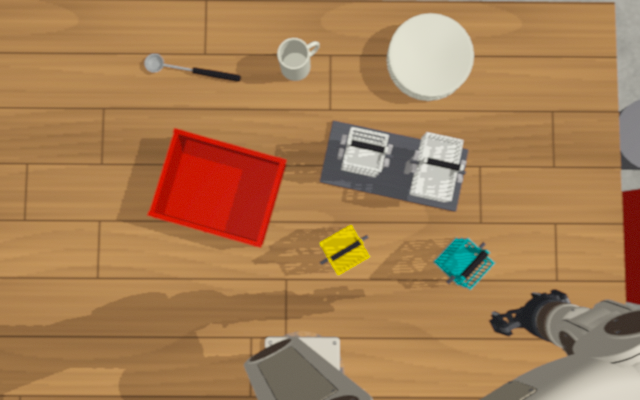

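View pics/side0.png

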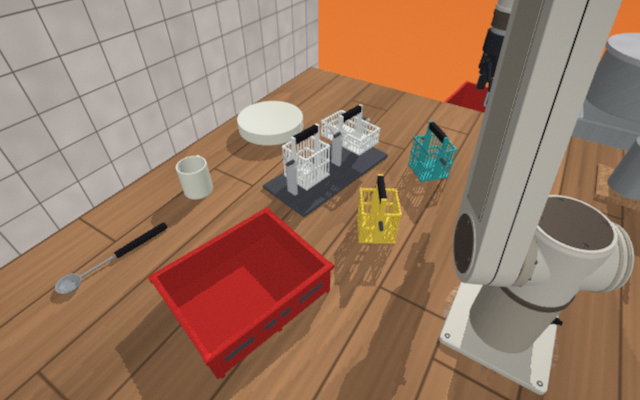

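Candidates: the white basket at top (367,148) / side (306,133), the white one at top (440,163), and the yellow (345,250) and turquoise (464,262) look-alikes. The square white one at (367,148) fits deep_grip. The other white one is oblong, so it is the shallow basket. I'll measure the bars and the crate, and confirm in an enlarged crop.

```bash
cat > h.py <<'E'
import numpy as np,cv2
from workcell import bot
def ray(m,px,z):
    K,T=np.array(m['K']),np.array(m['T']);d=T[:3,:3]@np.linalg.solve(K,[px[0],px[1],1.]);c=T[:3,3]
    return c+d*(z-c[2])/d[2]
def bar(im,roi,thr):  # largest dark elongated blob in roi x0,y0,x1,y1
    x0,y0,x1,y1=roi;m=(im[y0:y1,x0:x1].max(2)<thr).astype(np.uint8)
    c,_=cv2.findContours(m,cv2.RETR_EXTERNAL,cv2.CHAIN_APPROX_NONE)
    c=max(c,key=cv2.contourArea)+np.array([x0,y0])
    return c,cv2.minAreaRect(c)
E
python3 - <<'E'
from h import *
im=cv2.imread("pics/top0.png");m=bot.camera_model("top")
for roi,z in(((340,128,395,170),.185),((410,135,475,190),.17)):
    for thr in (40,):
        c,r=bar(im,roi,thr);b=cv2.boxPoints(r);p=np.array([ray(m,q,z) for q in b])
        e=[p[1]-p[0],p[2]-p[1]];L=max(e,key=np.linalg.norm)
        print(r,"centre",ray(m,r[0],z).round(4),"sides",[np.linalg.norm(v).round(3) for v in e],"ang",np.degrees(np.arctan2(L[1],L[0])).round(1))
        print(np.array([im[int(r[0][1])+k,int(r[0][0])].max() for k in range(-8,9)]))
hsv=cv2.cvtColor(im,cv2.COLOR_BGR2HSV);k=(((hsv[...,0]<8)|(hsv[...,0]>172))&(hsv[...,1]>180)&(hsv[...,2]>70)).astype(np.uint8);k[:,:100]=0;k[:,320:]=0
c,_=cv2.findContours(k,cv2.RETR_EXTERNAL,cv2.CHAIN_APPROX_NONE);r=cv2.minAreaRect(max(c,key=cv2.contourArea))
ap=cv2.approxPolyDP(cv2.convexHull(max(c,key=cv2.contourArea)),6,True)[:,0]
p=np.array([ray(m,q,.085) for q in ap]);print(ap.tolist(),p.round(3).tolist(),"c",p.mean(0),[np.linalg.norm(p[i]-p[i-1]).round(3) for i in range(len(p))])
cv2.imwrite("pics/crop1.png",cv2.resize(im[115:215,310:480],None,fx=4.5,fy=4.5,interpolation=cv2.INTER_CUBIC))
s=cv2.imread("pics/side0.png");ms=bot.camera_model("side")
c,r=bar(s,(285,115,325,150),40);print("side",r)
E
```

```text
((362.9700012207031, 146.20999145507812), (8.202439308166504, 1.2727923393249512), 8.130102157592773) centre [ 0.5627 -0.1412  0.185 ] sides [np.float64(0.003), np.float64(0.019)] ang -97.9
[168 194 191 156  96  52  41  41  38  45 113 184 220 224 218 223 229]
((443.1756286621094, 164.18048095703125), (28.63564682006836, 3.352465867996216), 12.094757080078125) centre [ 0.525  -0.3272  0.17  ] sides [np.float64(0.008), np.float64(0.066)] ang -101.9
[198 198 198 192 160 100  50  40  38  36  53 119 173 194 198 198 198]
[[175, 128], [286, 160], [260, 246], [147, 214]] [[0.625, 0.319, 0.085], [0.547, 0.041, 0.085], [0.333, 0.102, 0.085], [0.41, 0.382, 0.085]] c [0.47880907 0.21094822 0.085     ] [np.float64(0.224), np.float64(0.289), np.float64(0.222), np.float64(0.29)]
side ((306.1698303222656, 133.40567016601562), (7.090385913848877, 24.3792724609375), 60.945396423339844)
```

View pics/crop1.png

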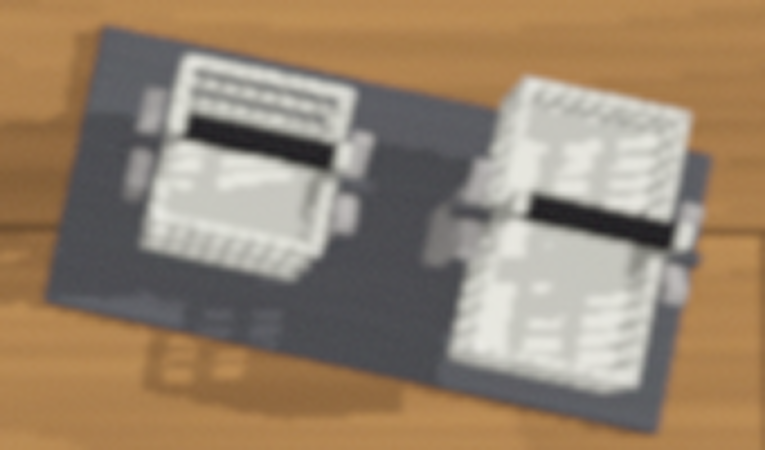

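The crop shows the square deep basket on the left, bar centre at about top pixel (367.6,146.2). The oblong shallow one is on the right, in the other bay. That puts the deep bar at about (0.564,-0.152) and the stand's yaw at about -12°. The crate measures 224x290 at the rim against 220x280 nominal, centre (0.479,0.211), yaw about -15.7°. I'll go above the bar.

```bash
python3 -m jog '[[[0.03,0.026,0.02,0,0,6,0],[0.065,0.055,0.04,0,0,12,0],[0.1,0.085,0.05,0,0,18,0],[0.13,0.11,0.05,0,0,24,0],[0.16,0.137,0.05,0,0,30,0],[0.19,0.163,0.05,0,0,36,0],[0.22,0.19,0.05,0,0,42,0],[0.25,0.215,0.05,0,0,48,0],[0.28,0.24,0.05,0,0,52.5,0],[0.31,0.265,0.05,0,0,52.5,0]]]' && python3 -m jog '[[[0.025,0.02,-0.01,0,0,0,0],[0.038,0.034,-0.02,0,0,0,0],[0.038,0.034,-0.02,0,0,0,0],[0.038,0.034,-0.02,0,0,0,0],[0.038,0.034,-0.02,0,0,0,0]]]'
python3 - <<'E'
from h import *
m=bot.camera_model("wrist");im=bot.camera("wrist");cv2.imwrite("pics/w1.png",im);o=bot.get_obs();print(o['eef_pos'],o['tool_rot'],o['joint_pos']);print(m)
E
```

```text
clock: 0.93
eef_pos: [0.5252, -0.1852, 0.2889]
tool_rot: [0.777, 0.63, -0.0, -0.0]
ft_force: [1.2, -1.0, 0.1]
grip_width: 0.0857
clock: 1.35
eef_pos: [0.5616, -0.1533, 0.269]
tool_rot: [0.778, 0.629, -0.001, -0.0]
ft_force: [-0.4, -0.4, 0.4]
grip_width: 0.0853
[ 0.56158334 -0.15376762  0.26964142] [ 7.77885090e-01  6.28406516e-01 -1.73119197e-04  8.88679753e-05] [-2.67065039e-01  3.99436181e-01  3.05811487e-01  1.47722978e+00
 -3.84824381e-04  1.51552154e+00]
{'K': array([[340.98285235,   0.        , 323.50794328],
       [  0.        , 340.98285235, 196.88971957],
       [  0.        ,   0.        ,   1.        ]]), 'T': array([[ 0.97794071, -0.19776557, -0.06723648,  0.57981045],
       [-0.20887862, -0.92787778, -0.30888923, -0.07397267],
       [-0.00129958,  0.31611961, -0.94871845,  0.40318555],
       [ 0.        ,  0.        ,  0.        ,  1.        ]])}
```

View pics/w1.png

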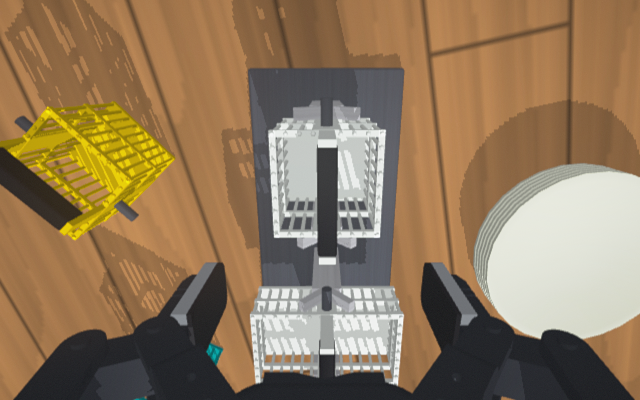

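The wrist view shows the bar vertical at u≈327, rows 148–257, between the open fingers. Rays onto z=0.185 give a length of 78.6 mm (80 expected), centre (0.566,-0.152) and yaw -11.8°; the tool's is -12.1°. Next I correct by (+4,+2) mm, descend and close.

```bash
python3 -m jog '[[[0.004,0.002,-0.01,0,0,0,0],[0.004,0.002,-0.03,0,0,0,0],[0.004,0.002,-0.05,0,0,0,0],[0.004,0.002,-0.07,0,0,0,0],[0.004,0.002,-0.085,0,0,0,0],[0.004,0.002,-0.097,0,0,0,0],[0.004,0.002,-0.105,0,0,0,0],[0.004,0.002,-0.105,0,0,0,0],[0.004,0.002,-0.105,0,0,0,0]]]' && python3 -m jog '[[[0,0,0,0,0,0,60],[0,0,0,0,0,0,120],[0,0,0,0,0,0,160],[0,0,0,0,0,0,190],[0,0,0,0,0,0,210],[0,0,0,0,0,0,255],[0,0,0,0,0,0,255],[0,0,0,0,0,0,255],[0,0,0,0,0,0,255],[0,0,0,0,0,0,255]]]'
```

```text
clock: 2.15
eef_pos: [0.5659, -0.1515, 0.1644]
tool_rot: [0.778, 0.628, -0.0, -0.0]
ft_force: [-0.8, 0.5, 0.5]
grip_width: 0.0857
clock: 2.98
eef_pos: [0.5656, -0.1508, 0.1646]
tool_rot: [0.778, 0.629, -0.0, -0.0]
ft_force: [-4.3, 0.2, 5.3]
grip_width: 0.0128
```

The jaws stopped at about 13 mm, on the bar. Now I lift slowly, straight up.

```bash
python3 -m jog '[[[0,0,0.004,0,0,0,255],[0,0,0.008,0,0,0,255],[0,0,0.013,0,0,0,255],[0,0,0.019,0,0,0,255],[0,0,0.026,0,0,0,255],[0,0,0.034,0,0,0,255],[0,0,0.043,0,0,0,255],[0,0,0.05,0,0,0,255],[0,0,0.05,0,0,0,255],[0,0,0.05,0,0,0,255]]]'
python3 - <<'E'
from h import *
im=bot.camera("side");cv2.imwrite("pics/s2.png",im)
E
```

```text
clock: 3.82
eef_pos: [0.5667, -0.1511, 0.2152]
tool_rot: [0.778, 0.629, 0.001, 0.001]
ft_force: [-0.5, -0.5, -5.2]
grip_width: 0.0133
```

View pics/s2.png

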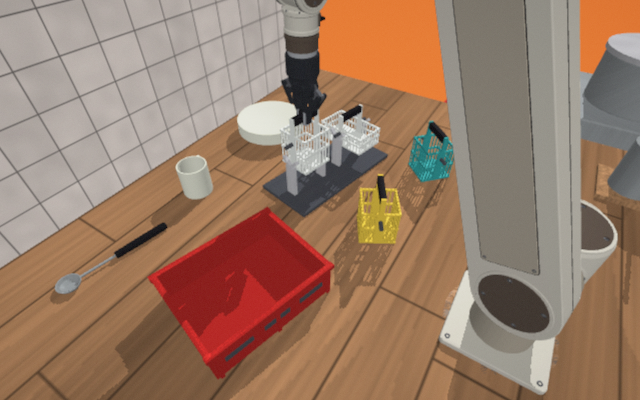

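It's out: the handle is 50 mm up, the basket at side (305,145) looks upright, and the shallow one is still hanging. Up another 100 mm, then across.

```bash
python3 -m jog '[[[0,0,0.004,0,0,0,255],[0,0,0.012,0,0,0,255],[0,0,0.024,0,0,0,255],[0,0,0.038,0,0,0,255],[0,0,0.054,0,0,0,255],[0,0,0.07,0,0,0,255],[0,0,0.084,0,0,0,255],[0,0,0.094,0,0,0,255],[0,0,0.1,0,0,0,255],[0,0,0.1,0,0,0,255]]]' && python3 -m jog '[[[-0.001,0.004,0,0,0,0,255],[-0.003,0.012,0,0,0,0,255],[-0.006,0.024,0,0,0,0,255],[-0.01,0.04,0,0,0,0,255],[-0.015,0.06,0,0,0,0,255],[-0.02,0.082,0,0,0,0,255],[-0.025,0.104,0,0,0,-1,255],[-0.031,0.127,0,0,0,-1,255],[-0.037,0.15,0,0,0,-2,255],[-0.043,0.173,0,0,0,-2,255]]]' && python3 -m jog '[[[-0.006,0.023,0,0,0,0,255],[-0.012,0.046,0,0,0,-1,255],[-0.017,0.069,0,0,0,-1,255],[-0.023,0.092,0,0,0,-2,255],[-0.028,0.114,0,0,0,-2,255],[-0.033,0.134,0,0,0,-2,255],[-0.038,0.152,0,0,0,-2,255],[-0.042,0.168,0,0,0,-2,255],[-0.044,0.18,0,0,0,-2,255],[-0.045,0.188,0,0,0,-2,255]]]' && python3 -m jog '[[[0,0,0,0,0,0,255],[0,0,0,0,0,0,255],[0,0,0,0,0,0,255],[0,0,0,0,0,0,255],[0,0,0,0,0,0,255]]]'
python3 - <<'E'
from h import *
cv2.imwrite("pics/s3.png",bot.camera("side"));cv2.imwrite("pics/w3.png",bot.camera("wrist"))
o=bot.get_obs();print(o['eef_pos'],o['joint_pos'])
cv2.imwrite("pics/sw3.png",cv2.resize(np.hstack([cv2.imread("pics/s3.png"),cv2.imread("pics/w3.png")]),(800,250),interpolation=cv2.INTER_AREA))
E
```

```text
clock: 4.7
eef_pos: [0.5668, -0.1512, 0.3163]
tool_rot: [0.778, 0.629, 0.001, 0.001]
ft_force: [0.7, -0.3, -4.0]
grip_width: 0.0129
clock: 5.53
eef_pos: [0.5217, 0.0242, 0.3137]
tool_rot: [0.788, 0.615, -0.0, -0.001]
ft_force: [0.4, 0.5, -4.1]
grip_width: 0.0132
clock: 6.37
eef_pos: [0.4769, 0.2118, 0.3139]
tool_rot: [0.798, 0.602, -0.0, -0.0]
ft_force: [-0.7, -0.1, -4.6]
grip_width: 0.013
clock: 6.78
eef_pos: [0.4784, 0.2092, 0.3143]
tool_rot: [0.799, 0.601, -0.0, 0.0]
ft_force: [0.3, -0.4, -3.9]
grip_width: 0.0129
[0.4784148  0.2093845  0.31436317] [ 4.12576919e-01  2.68254244e-01  2.34805188e-01  1.53726808e+00
 -5.23086865e-05  2.26509751e+00]
```

View pics/sw3.png

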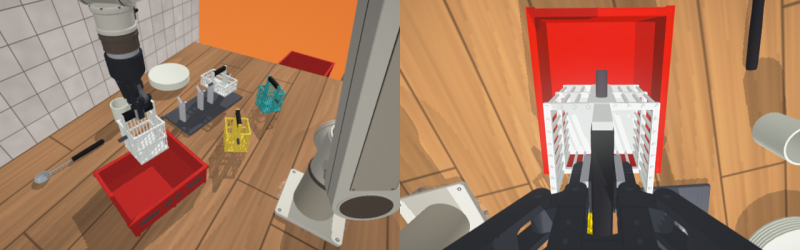

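The basket hangs upright over the crate and lined up with it (side pane (146,135); wrist pane, crate around the basket). I expect touchdown at TCP z≈0.132.

```bash
python3 -m jog '[[[0,0,-0.006,0,0,0,255],[0,0,-0.018,0,0,0,255],[0,0,-0.035,0,0,0,255],[0,0,-0.055,0,0,0,255],[0,0,-0.075,0,0,0,255],[0,0,-0.095,0,0,0,255],[0,0,-0.112,0,0,0,255],[0,0,-0.127,0,0,0,255],[0,0,-0.14,0,0,0,255],[0,0,-0.15,0,0,0,255]]]' && python3 -m jog '[[[0,0,-0.008,0,0,0,255],[0,0,-0.014,0,0,0,255],[0,0,-0.019,0,0,0,255],[0,0,-0.023,0,0,0,255],[0,0,-0.026,0,0,0,255],[0,0,-0.028,0,0,0,255],[0,0,-0.028,0,0,0,255],[0,0,-0.028,0,0,0,255]]]' && python3 -m jog '[[[0,0,-0.001,0,0,0,255],[0,0,-0.002,0,0,0,255],[0,0,-0.003,0,0,0,255],[0,0,-0.003,0,0,0,255],[0,0,-0.003,0,0,0,255]]]'
```

```text
clock: 7.72
eef_pos: [0.4775, 0.2095, 0.1625]
tool_rot: [0.799, 0.601, -0.001, -0.0]
ft_force: [0.2, -0.1, -4.3]
grip_width: 0.0131
clock: 8.38
eef_pos: [0.4784, 0.2101, 0.1365]
tool_rot: [0.799, 0.601, 0.0, 0.0]
ft_force: [0.4, 0.4, -4.2]
grip_width: 0.0132
clock: 8.8
eef_pos: [0.4781, 0.21, 0.1333]
tool_rot: [0.799, 0.601, -0.0, -0.0]
ft_force: [-0.2, 0.5, -4.1]
grip_width: 0.013
```

```bash
python3 -m jog '[[[0,0,-0.001,0,0,0,255],[0,0,-0.0015,0,0,0,255],[0,0,-0.0015,0,0,0,255],[0,0,-0.0015,0,0,0,255]]]' ; python3 -m jog '[[[0,0,-0.0005,0,0,0,255],[0,0,-0.001,0,0,0,255],[0,0,-0.001,0,0,0,255],[0,0,-0.001,0,0,0,255]]]'
```

```text
clock: 9.13
eef_pos: [0.4783, 0.2102, 0.1323]
tool_rot: [0.799, 0.601, 0.0, -0.0]
ft_force: [-1.7, -0.1, 0.0]
grip_width: 0.013
clock: 9.47
eef_pos: [0.4783, 0.2103, 0.1322]
tool_rot: [0.799, 0.601, 0.001, -0.0]
ft_force: [-3.8, -0.5, 7.3]
grip_width: 0.013
```

The force went from -4 N to +7 N, so it's standing on the floor. Opening and retreating straight up.

```bash
python3 -m jog '[[[0,0,0,0,0,0,200],[0,0,0,0,0,0,150],[0,0,0,0,0,0,100],[0,0,0,0,0,0,50],[0,0,0,0,0,0,0],[0,0,0,0,0,0,0],[0,0,0,0,0,0,0],[0,0,0,0,0,0,0],[0,0,0,0,0,0,0]]]' && python3 -m jog '[[[0,0,0.01,0,0,0,0],[0,0,0.025,0,0,0,0],[0,0,0.045,0,0,0,0],[0,0,0.065,0,0,0,0],[0,0,0.085,0,0,0,0],[0,0,0.105,0,0,0,0],[0,0,0.125,0,0,0,0],[0,0,0.14,0,0,0,0],[0,0,0.15,0,0,0,0],[0,0,0.15,0,0,0,0]]]'
python3 - <<'E'
from h import *
s=bot.camera("side");w=bot.camera("wrist");t=bot.camera("top");mt=bot.camera_model("top")
cv2.imwrite("pics/t4.png",t)
c,r=bar(t,(410,135,475,190),40);print("shallow",r,ray(mt,r[0],.17))
cv2.imwrite("pics/sw4.png",cv2.resize(np.hstack([s,w]),(800,250),interpolation=cv2.INTER_AREA))
E
```

```text
clock: 10.22
eef_pos: [0.4782, 0.21, 0.1308]
tool_rot: [0.799, 0.601, -0.0, -0.0]
ft_force: [-0.3, -0.1, -0.1]
grip_width: 0.0852
clock: 11.05
eef_pos: [0.4793, 0.2105, 0.2839]
tool_rot: [0.799, 0.601, 0.003, 0.001]
ft_force: [-0.4, -0.0, -0.2]
grip_width: 0.0853
shallow ((443.1448669433594, 163.89163208007812), (30.342288970947266, 3.8912246227264404), 13.392498016357422) [ 0.52568464 -0.32715964  0.17      ]
```

View pics/sw4.png

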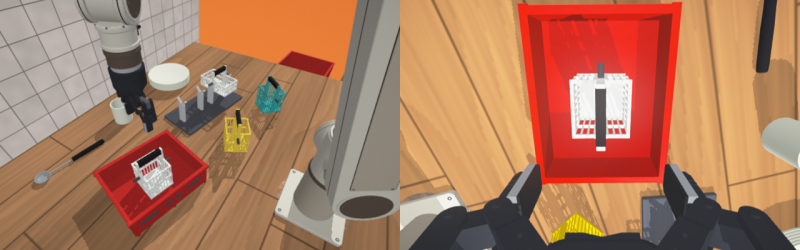

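The basket stands upright in the middle of the crate (wrist pane (600,105)). The gripper is clear, and the shallow basket's bar is within 1 mm of its first measurement.

```bash
python3 -c "
from workcell import bot
bot.job_done()"
```

```text
the job is handed in; nothing more can be done
```

I moved the deep basket from the stand into the red crate and handed the job in; the interface gives no verdict. I gripped the basket by its bar, lifted it 150 mm straight up out of the notches, carried it over, lowered it slowly onto the crate floor and let go. The last time reading before handing in was about 11 s, against the 46 s limit.

- **Touchdown:** TCP z was 0.132 m, as expected. The wrist force went from -4 N to +7 N, well below the limit.
- **Deep basket:** the last pictures show it upright in the middle of the crate. I judged that by eye; I did not measure its tilt or its final position from those pictures.
- **Robot:** the gripper was open and about 150 mm above the release point, with the force reading near zero.
- **Shallow basket:** its bar measured within about 1 mm of where it was at the start.

One measurement disagreed: the crate rim came out at about 290 x 224 mm against 280 x 220 mm from the given sizes. That is small beside the placing tolerance of 80 mm or more either way. No other check failed.

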